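# Blow out the V-block and hold a lens barrel seated in it

## Robot

A 7-joint arm with a two-finger parallel gripper is mounted at the origin on a cart in front of the work surface, level with it; the furniture and walls round the work are solid. World frame = base frame: x ahead of the robot, y to its left, z up, the work surface at z = 0. Lengths are in m, angles in rad, forces in N, time in s.
With the tool pointing down it reaches from about 0.425 to 0.8 m from the base axis. Payload 8.3 kg.
Tool frame: the origin (TCP) lies midway between the tips of the shut fingers; the grasp point (between the pads) lies 19 mm behind it (manip.pinch_z is the distance from the TCP to the grasp point, in m); z points along the fingers, y is the direction in which the jaws open and shut (so a half turn about z gives the same grasp; the last joint's range is limited). The gripper opens to 85 mm and grips with 20 to 120 N. Pads are 22 mm wide; open, the fingers measure 114 mm over their backs; the gripper's body (76 mm by 85 mm) begins 54 mm behind the grasp point. The pads swing forward as they close: fully open they stand 13 mm farther back than shut.
Start: joints at [-1.249, 0.383, 0.016, 1.37, -0.006, 1.388, -0.046], TCP at [0.235, 0.579, 0.231] pointing down, gripper open.
Joint ranges: [-2.95, 2.95], [-0.25, 2.06], [-1.52, 1.56], [0.18, 2.33], [-1.44, 4.58], [0.02, 2.06], [-3.01, 3.01]. Speed limits (rad/s): [2.39, 2.39, 3.01, 3.01, 3.14, 3.14, 3.14].

## Interface

Orientations are given as a unit quaternion [w, x, y, z].
In Python, from plant import manip gives the robot as it stands.
- The arm moves only by the shell command python3 -m jog 'ROWS' [FORCE]. ROWS is a JSON object of lists of equal length, an entry for each row: "linear": the shift along the tool's x, y, z in cm, a list of three; "rotation": the turn, a rotation vector about the tool's x, y, z in degrees, a list of three; "grip": the closure, from -1 (fully open) to 1 (shut). A call has 1 to 5 rows; each row shifts and turns the commanded pose from where the row before left it, along the tool's axes as they then stand; what a row does not reach is not made up. A row lasts 1/10 s, in which the tool goes at most 50 mm and 8.59 degrees, less where a joint would pass 70% of its speed; a pose out of reach is approached as far as the arm can. A call is refused whole if a number of a shift passes 5 or a number of a turn 8.59, either way. A call with a gripper value outside its range is refused whole. The fingers move at their own pace and stop on an object; FORCE is the grip in N (left out, the last holds). Time passes only in rows, so rows that do not move let the fingers close. It gives the time, the measured TCP pose, the force and the opening at its end, in the units of the state.
- manip.observe(): the state, without advancing time (a new reading comes with each control period).
- manip.camera(name): name is "scene" or "top"; returns a dict with "img" (384x512x3 uint8, red, green, blue), "fovy" (degrees; the focal length in pixels is half the picture's height over the tangent of half this angle, whatever the lens; pixels are square), "cx", "cy" (the principal point, pixels), "k1" (the pictures are not rectified: a ray, as slopes to the right and down, at radius r is drawn at 1 + k1 r^2 times it, then the intrinsics apply), "position" and "attitude" of the camera in the world. Camera axes: x right, y up, looking along -z (the intrinsics and any distortion apply to the point x, -y, -z); pixel columns grow to the right and rows downward; lengths in m; the calibration is good to about 2 mm. A picture is of the moment at which its call begins. There is no depth.
- manip.finish_job(): hands the job in, once; it reports no verdict.
Trained networks look in a picture, given as the dict that the camera call returned (one of the last four; its "shot" number tells which), for a name from the list of things; names that differ only in an ending like _2 or _b are one class to them, and where a whole thing is asked for, a point or a joint stands for the part that bears it (a point fixed in the world has none). Each returns a list of dicts, best first, with "score" (0 to 1); they miss things now and then, are a little off and sometimes report something else, mostly with a low value. They report only what shows in the picture. A call takes as long as a camera call.
- manip.search_frame(query, picture): "position" ([column, row] in pixels, amid what is visible of it).
- manip.masks_of(query, picture): "pixels" (384x512 bool, what is visible of it) and "position" ([column, row] in pixels, amid what is visible of it).
- manip.mark_of(query, picture): "position" ([column, row] in pixels: a listed point, or the origin of a listed thing).
The state is a dict: "t": time; "joint_pos": joint angles; "qd": joint speeds; "effort": joint torques, N m; "tcp_pos": TCP position; "tool_rot": TCP orientation; "ft_force": force on the tool from outside, world axes, zero at the start; "moment": the same for the moment, N m; "opening": finger opening in m.
Only numpy, scipy, OpenCV 4.12 (cv2) and the standard library are available. Lean on these libraries where they do the work, as an engineer would, in place of code of your own. Each camera call takes 0.05 s, during which the arm holds its last target.

## Task

Squeeze the lever of the fixed air gun fully in to blow out the V-block on the fixture plate and let it spring back; then take the lens barrel from its cradle, lay it along the groove of that V-block, centred over the block, and press it down onto both wear strips with a firm, gentle push of about 15 N. Finish while still holding the barrel pressed down like that, and leave the other loose things where they are.

Things in the scene. Friction and masses are not known exactly. Their poses are not given: they have to be found in the camera images.
- fixture: fixed aluminium plate 262 x 70 x 10 mm with a V-block and an air gun. Origin at worktop level under the V-block's middle; x along the groove towards the gun (plate from -45 to +217 mm), y left, z up. Gun: level round body 22 mm thick, axis at y 0, z 68 mm, free between x = 118 and 180 mm; clamp post at x = 92 (top z = 83 mm), nozzle end x = 63, z = 64 mm, supply pipe x = 208 mm.
- gun_grip (a point): fixed point on the fixture at x = 150, y = -3.5, z = 68 mm: midway between the outer face of the fully squeezed lever and the far side of the gun body, which are then 29 mm apart along y. Fingers coming from above, one either side along y, squeeze here.
- trigger (a joint): flat sprung steel lever on the right (-y) side of the gun, 16 mm tall, 4 mm thick, 76 mm long, upright hinge at x = 106, y = -14 mm of the fixture. 0 = released (end stands out; 40 mm over lever and body at the grip point), 0.25 rad = fully squeezed (29 mm). The spring needs 5 N to start, 10 N at the end, and pushes it back.
- trigger_pad (a point): point on the outer face of the lever at its mid height, 45 mm from the hinge; it moves with the lever.
- v_seat (a point): point where the middle of the barrel's axis lies when the barrel is seated and centred: straight above the fixture's origin, 63 mm above the worktop. Same axes as the fixture: x along the groove, y across it, z up.
- v_block: fixed steel V-block on the plate (not the one at the back), 45 mm along the groove (x), 50 wide (y), 40 tall. Origin at its foot's centre, 10 mm above the worktop. 90 degree groove with a wear strip on each flank. The seated barrel's axis is 13 mm above the block's top and 11 mm above the strips' edges: fingers across the barrel's diameter may reach at most 9 mm below its axis.
- strip_left: steel wear strip 44 x 20 x 3 mm on the +y flank of the groove, at 45 degrees; the barrel must press on it. Its origin is the V-block's origin (not a point of the strip). Fixed. A barrel held a fraction of a millimetre to one side presses on one strip only: ease it across until both carry alike.
- strip_right: steel wear strip 44 x 20 x 3 mm on the -y flank of the groove, at 45 degrees; the barrel must press on it. Its origin is the V-block's origin (not a point of the strip). Fixed. A barrel held a fraction of a millimetre to one side presses on one strip only: ease it across until both carry alike.
- barrel: plain aluminium lens barrel, a cylinder of 38 mm diameter and 66 mm length with a glass disc sunk in each end and two shallow grooves round it, loose, about 0.2 kg. Origin at the middle of its axis; x along the axis (both ends alike, it may have rolled about it). It starts lying in the cradle, axis level, 32 mm above the worktop.
- cradle: white plastic cradle on the worktop, fixed, footplate 50 x 46 x 6 mm with two low sloping ledges (up to 18 mm high, within 17 mm of the middle) that carry the barrel. Origin at the middle of its foot; x along the barrel it carries; the barrel overhangs it at both ends.
- load_716: bystander: short upright white and metal coaxial load, 34 mm across, 32 mm tall; origin under its centre. Loose; leave alone.
- pin_gauge: bystander: plain steel pin 14 mm diameter, 70 mm long, lying; origin under its middle. Loose; leave alone.
- adapter: bystander: small metal coaxial adapter with a hexagon, 22 x 47 x 19 mm, lying; origin under its middle. Loose; leave alone.

How it is judged:
By the outcome, as a careful person would: the job done as asked, in the order asked, and still so for the second after the job is handed in, while the arm keeps its last pose, push and grip.
It also fails if it takes over 45 s, if anything falls off the work surface, if the arm or the gripper's body presses on something with over 40 N, if the wrist force passes 120 N, or if a joint passes its speed limit or range.

## Working session

There is one attempt and no reset: what is moved stays moved. The work goes in short steps, Python scripts to look and compute and a shell command to move; the robot and the scene stay as the last step left them, time stands still between calls to the robot, and variables do not carry over. Pictures are saved under pics/ and viewed, and the job is handed in when it is done.

```bash
ls; mkdir -p pics; cat > h.py <<'E'
import numpy as np, cv2
from plant import manip
from scipy.spatial.transform import Rotation as R
def rot(q): return R.from_quat([q[1],q[2],q[3],q[0]]).as_matrix()
def K(c):
    f=c["img"].shape[0]/2/np.tan(np.radians(c["fovy"])/2)
    return f
def ray(c,px):
    f=K(c); d=np.array([(px[0]-c["cx"])/f,(px[1]-c["cy"])/f]); u=d.copy()
    for _ in range(30): u=d/(1+c["k1"]*(u@u))
    v=rot(c["attitude"])@np.array([u[0],-u[1],-1]); return np.array(c["position"]),v/np.linalg.norm(v)
def atz(c,px,z):
    o,v=ray(c,px); return o+v*(z-o[2])/v[2]
def proj(c,P):
    p=rot(c["attitude"]).T@(np.array(P)-np.array(c["position"]))
    u=np.array([p[0]/-p[2],-p[1]/-p[2]]); u=u*(1+c["k1"]*(u@u)); return u*K(c)+[c["cx"],c["cy"]]
def tri(obs):
    A=np.zeros((3,3));b=np.zeros(3)
    for c,px in obs:
        o,v=ray(c,px);M=np.eye(3)-np.outer(v,v);A+=M;b+=M@o
    return np.linalg.solve(A,b)
E
python3 - <<'E'
from h import *
np.set_printoptions(precision=4,suppress=True)
s=manip.observe(); print(s); print(manip.pinch_z)
C={n:manip.camera(n) for n in("scene","top")}
for n,c in C.items():
    print(n,c["position"],c["attitude"],c["fovy"],c["k1"])
    cv2.imwrite(f"pics/{n}0.png",c["img"][:,:,::-1])
for q in ["fixture","gun_grip","trigger","trigger_pad","v_seat","v_block","barrel","cradle","load_716","pin_gauge","adapter"]:
    for n,c in C.items():
        print(q,n,[(np.round(r["position"],1),round(r["score"],2)) for r in manip.mark_of(q,c)[:2]])
E
```

```text
pics
{'t': 0.0, 'joint_pos': array([-1.2489,  0.3843,  0.0164,  1.3712, -0.0063,  1.3882, -0.0465]), 'qd': array([ 0.0009, -0.0006, -0.0009, -0.    ,  0.0007,  0.0017,  0.0011]), 'effort': array([  0.0001, -62.7575,   0.8441, -37.1835,   0.0165,   0.0139,
        -0.    ]), 'tcp_pos': array([0.2344, 0.5788, 0.2303]), 'tool_rot': array([-0.0002,  0.1912,  0.9816, -0.001 ]), 'ft_force': array([-1.5485, -0.1621, -0.6396]), 'moment': array([ 0.0308, -0.0032, -0.0297]), 'opening': 0.08560412886622637}
0.0187
scene [ 0.0305 -0.2214  0.5051] [ 0.8096  0.4667 -0.1687 -0.3137] 52.993422091226165 -0.009927811063813258
top [0.3115 0.3091 0.9246] [-0.6771 -0.077   0.0792  0.7275] 54.063551416945266 -0.10686149893645457
fixture scene [(array([260.9, 253.2]), 0.78)]
fixture top [(array([286.8, 216.1]), 0.63)]
gun_grip scene [(array([300.3, 188.8]), 0.6), (array([280.6, 184.5]), 0.28)]
gun_grip top [(array([267.8, 153.2]), 0.56)]Traceback (most recent call last):
  File "<stdin>", line 10, in <module>
ValueError: it knows: adapter, barrel, cradle, fixture, gun_grip, load, pin_gauge, strip_left, strip_right, trigger_pad, v_block, v_seat
```

```bash
python3 - <<'E'
from h import *
np.set_printoptions(precision=4,suppress=True)
C={n:manip.camera(n) for n in("scene","top")}
for q in ["fixture","gun_grip","trigger_pad","v_seat","v_block","barrel","cradle","load","pin_gauge","adapter"]:
    o=[]
    for n,c in C.items():
        r=manip.mark_of(q,c); print(q,n,[(np.round(x["position"],1),round(x["score"],2)) for x in r[:2]])
        if r:o.append((c,r[0]["position"]))
    if len(o)==2:
        P=tri(o); print("   ",P,[np.round(proj(c,P)-p,1) for c,p in o])
E
```

```text
fixture scene [(array([262.5, 251.8]), 0.61)]
fixture top [(array([288.8, 216.3]), 0.68), (array([210.1, 202.5]), 0.18)]
    [0.4453 0.2273 0.0013] [array([ 2.1, -0.5]), array([-0.9,  1.5])]
gun_grip scene [(array([302.2, 190.6]), 0.58), (array([223.3, 196.8]), 0.55)]
gun_grip top [(array([266.5, 157.2]), 0.6)]
    [0.5898 0.2673 0.0667] [array([-2.6,  0.7]), array([ 1.4, -2. ])]
trigger_pad scene [(array([307.8, 194.3]), 0.62), (array([258.9, 228.3]), 0.27)]
trigger_pad top [(array([278.1, 150.1]), 0.63)]
    [0.5972 0.2446 0.0671] [array([ 1.8, -0.5]), array([-0.9,  1.4])]
v_seat scene [(array([260.7, 228.3]), 0.94), (array([279.2, 185.9]), 0.75)]
v_seat top [(array([288.8, 215.3]), 0.66)]
    [0.4412 0.2309 0.0595] [array([ 0.9, -0.2]), array([-0.4,  0.7])]
v_block scene [(array([260.7, 246.4]), 0.83)]
v_block top [(array([286.9, 219.8]), 0.84)]
    [0.4387 0.2314 0.0151] [array([-0.,  0.]), array([ 0., -0.])]
barrel scene [(array([222.8, 194.3]), 0.91), (array([262.2, 250.1]), 0.61)]
barrel top [(array([213.7, 206. ]), 0.71), (array([218.6, 142.4]), 0.65)]
    [0.4796 0.405  0.0446] [array([ 0.2, -0. ]), array([-0.1,  0.2])]
cradle scene []
cradle top []
load scene [(array([176.9, 228.2]), 0.56)]
load top [(array([207.3, 260.7]), 0.54)]
    [ 0.3586  0.4306 -0.0064] [array([-1.9,  0.3]), array([ 0.7, -1.6])]
pin_gauge scene [(array([192.2, 249.2]), 0.57), (array([261.3, 244.6]), 0.41)]
pin_gauge top [(array([247.1, 267. ]), 0.72)]
    [0.3364 0.334  0.0029] [array([-2.1,  0.3]), array([ 0.7, -1.6])]
adapter scene [(array([278.8, 184.9]), 0.42)]
adapter top [(array([220. , 141.7]), 0.52)]
    [0.6498 0.3868 0.0112] [array([ 1.4, -0.4]), array([-0.8,  1.3])]
```

View pics/scene0.png

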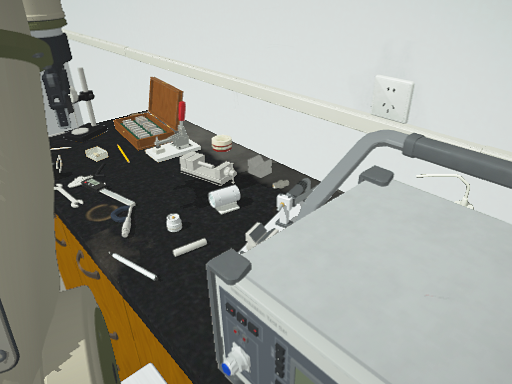

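View pics/top0.png

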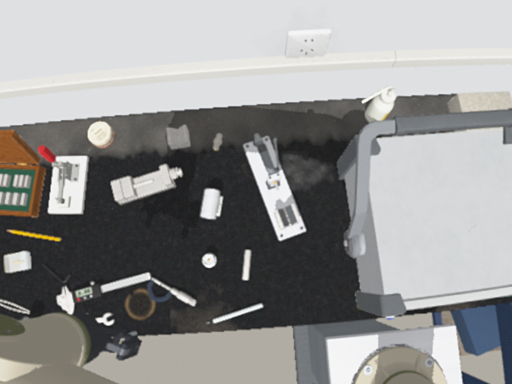

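```bash
python3 - <<'E'
from h import *
a=cv2.imread("pics/top0.png")[120:280,170:330]; cv2.imwrite("pics/topz.png",cv2.resize(a,(600,600),interpolation=cv2.INTER_CUBIC)[:,:600])
a=cv2.imread("pics/scene0.png")[140:290,150:350]; cv2.imwrite("pics/scenez.png",cv2.resize(a,(800,600),interpolation=cv2.INTER_CUBIC))
E
```

```text
(no output)
```

View pics/topz.png

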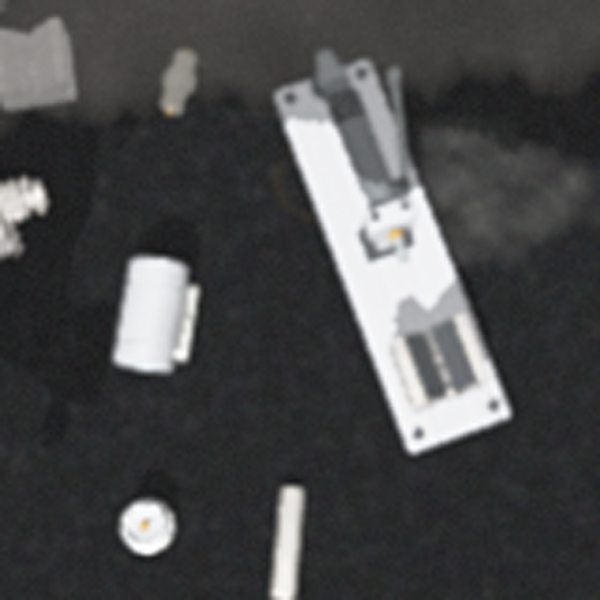

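View pics/scenez.png

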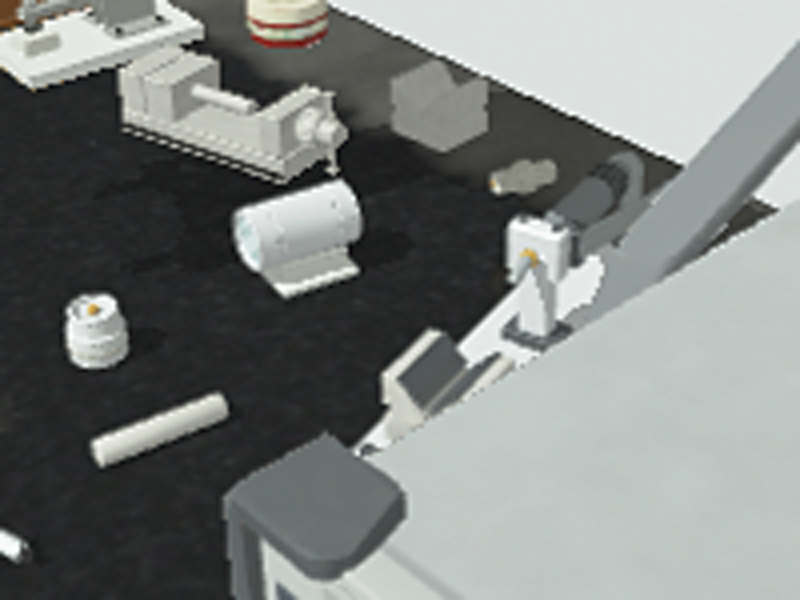

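```bash
cat > fit.py <<'E'
from h import *
from scipy.optimize import least_squares
from scipy.ndimage import map_coordinates
def world(p,P):
    c,s=np.cos(p[2]),np.sin(p[2]); P=np.atleast_2d(P)
    return np.c_[p[0]+c*P[:,0]-s*P[:,1],p[1]+s*P[:,0]+c*P[:,1],P[:,2]]
def edgeres(c,g,p,segs,w=4,n=30):
    out=[]
    for a,b in segs:
        t=np.linspace(.06,.94,n)[:,None]; W=world(p,np.array(a)*(1-t)+np.array(b)*t)/1
        px=np.array([proj(c,x) for x in W]); d=px[-1]-px[0]; nn=np.array([-d[1],d[0]])/np.linalg.norm(d)
        k=np.arange(-w,w+.01,.25)
        prof=map_coordinates(g,[px[:,1,None]+k*nn[1],px[:,0,None]+k*nn[0]],order=1)
        gr=np.abs(np.gradient(prof,axis=1)); i=gr.argmax(1); ok=gr.max(1)>5
        wt=gr**2; lo=np.abs(k[None]-k[i][:,None])<1.2; off=(wt*lo*k).sum(1)/((wt*lo).sum(1)+1e-9)
        o=np.where(ok,off,np.nan); out.append(o)
    return out
E
python3 - <<'E'
from fit import *
np.set_printoptions(precision=4,suppress=True)
z=.010
P={'nr':(-.045,-.035,z),'nl':(-.045,.035,z),'fl':(.217,.035,z),'fr':(.217,-.035,z)}
zc={'nr':(512,412),'nl':(410,454),'fl':(273,97),'fr':(375,58)}
c=manip.camera("top"); g=cv2.cvtColor(c["img"],cv2.COLOR_RGB2GRAY).astype(float)
def res(p):
    return np.concatenate([proj(c,world(p,P[k])[0])-(np.array(zc[k])/3.75+[170-.37,120-.37]) for k in P])
r=least_squares(res,[.44,.23,.25]); p=r.x; print(p,r.fun)
segs=[(P['nr'],P['nl']),(P['nl'],P['fl']),(P['fl'],P['fr']),((-.045,-.035,z),(.085,-.035,z))]
for it in range(6):
    E=[o for o in edgeres(c,g,p,segs,w=3)]
    # target pixels fixed: solve small step
    def f(q):
        out=[]
        for (a,b),o in zip(segs,E):
            t=np.linspace(.06,.94,30)[:,None]; L=np.array(a)*(1-t)+np.array(b)*t
            p0=np.array([proj(c,x) for x in world(p,L)]); d=p0[-1]-p0[0]; nn=np.array([-d[1],d[0]])/np.linalg.norm(d)
            q1=np.array([proj(c,x) for x in world(q,L)]); e=(q1-p0)@nn-o; out.append(e[np.isfinite(e)])
        return np.concatenate(out)
    rr=least_squares(f,p,loss="soft_l1",f_scale=.3,x_scale=[.01,.01,.01]); p=rr.x
print(p,np.degrees(p[2]),[np.nanmedian(o) for o in E],np.sqrt(np.mean(rr.fun**2)))
for n,Q in {'gun_grip':(.150,-.0035,.068),'seat':(0,0,.063)}.items(): print(n,world(p,Q))
im=cv2.resize(c["img"][120:280,170:330],(600,600),interpolation=cv2.INTER_CUBIC)[:,:,::-1].copy()
def dr(Ls,col):
    for a,b in Ls:
        q=[tuple(int(v) for v in np.round((proj(c,world(p,x)[0])-[170-.37,120-.37])*3.75)) for x in(a,b)]; cv2.line(im,*q,col,1)
dr(segs,(0,0,255))
B=[(-.0225,-.025,.05),(-.0225,.025,.05),(.0225,.025,.05),(.0225,-.025,.05)]
dr([(B[i],B[(i+1)%4]) for i in range(4)],(0,200,0))
dr([((.118,.011,.068),(.180,.011,.068)),((.118,-.011,.068),(.180,-.011,.068)),((-.0,0,.063),(.15,-0.0035,.068))],(255,0,0))
cv2.imwrite("pics/fit1.png",im)
# scene comparison
s=manip.camera("scene")
im=s["img"][:,:,::-1].copy()
im=cv2.resize(im[140:290,150:350],(800,600),interpolation=cv2.INTER_CUBIC)
for Ls,col in((segs,(0,0,255)),([(B[i],B[(i+1)%4]) for i in range(4)],(0,200,0))):
    for a,b in Ls:
        q=[tuple(int(v) for v in np.round((proj(s,world(p,x)[0])-[150-.37,140-.37])*4)) for x in(a,b)]; cv2.line(im,*q,col,1)
cv2.imwrite("pics/fit1s.png",im)
E
```

```text
[0.4432 0.2323 0.2809] [ 0.0617  0.99    0.4675 -0.2162  0.5575 -1.1841 -1.1231  0.3392]
[0.4431 0.233  0.2919] 16.721937017991554 [np.float64(-0.20332092617266778), np.float64(-0.32763049098910474), np.float64(-0.6548603089829599), np.float64(0.2270011419972327)] 0.4349471050870887
gun_grip [[0.5877 0.2728 0.068 ]]
seat [[0.4431 0.233  0.063 ]]
```

View pics/fit1.png

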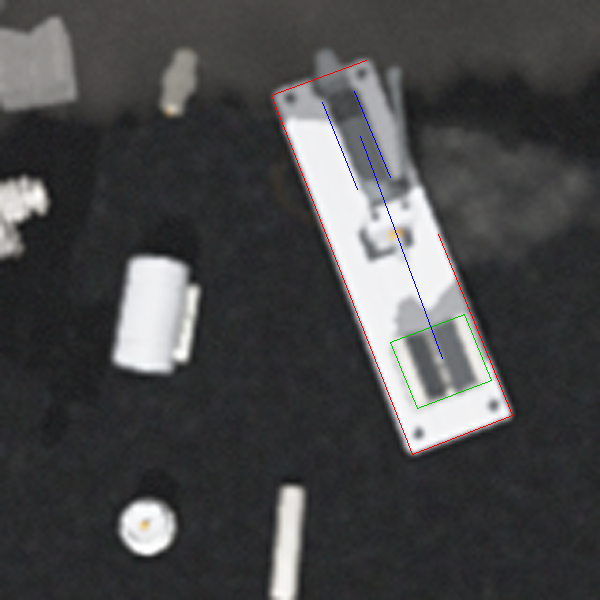

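View pics/fit1s.png

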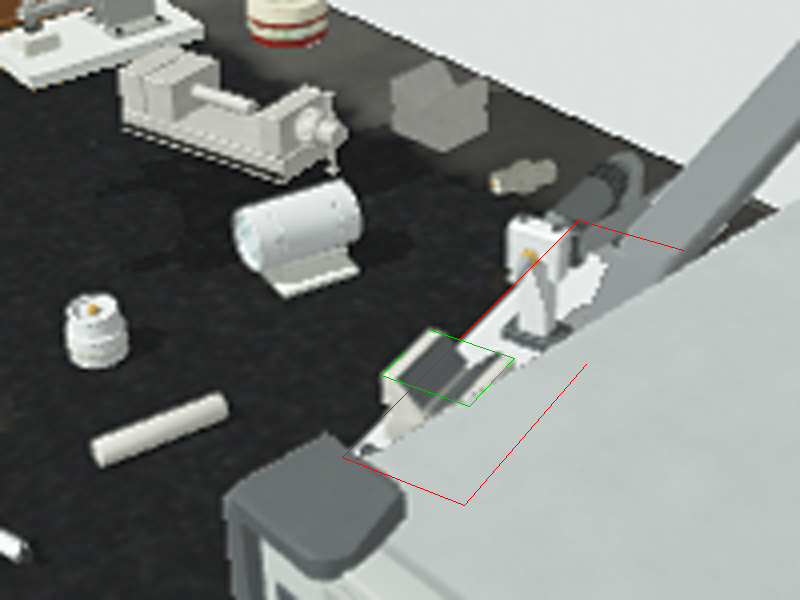

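```bash
python3 - <<'E'
from fit import *
p=[.4431,.2330,.2919]
for n,(x0,y0,w,h) in {"top":(235,125,60,60),"scene":(270,165,48,48)}.items():
    c=manip.camera(n); k=600//w
    im=np.clip(c["img"].astype(float)*1.6+10,0,255).astype(np.uint8)
    im=cv2.resize(im[y0:y0+h,x0:x0+w],(w*k,h*k),interpolation=cv2.INTER_CUBIC)[:,:,::-1].copy()
    def dr(Ls,col):
        for a,b in Ls:
            q=[tuple(int(v) for v in np.round((proj(c,world(p,x)[0])-[x0,y0]+.5)*k-.5)) for x in(a,b)]; cv2.line(im,*q,col,1)
    dr([((.118,.011,.068),(.180,.011,.068)),((.118,-.011,.068),(.180,-.011,.068))],(255,0,0))
    tip=(.106+.076*np.cos(.25),-.014-.076*np.sin(.25))
    for z in(.06,.076): dr([((.106,-.014,z),(tip[0],tip[1],z))],(0,255,0))
    dr([((.092,-.01,.083),(.092,.01,.083)),((.063,-.003,.064),(.063,.003,.064)),((.208,-.005,.068),(.208,.005,.068))],(0,0,255))
    cv2.imwrite(f"pics/gz_{n}.png",im)
E
```

```text
(no output)
```

View pics/gz_top.png

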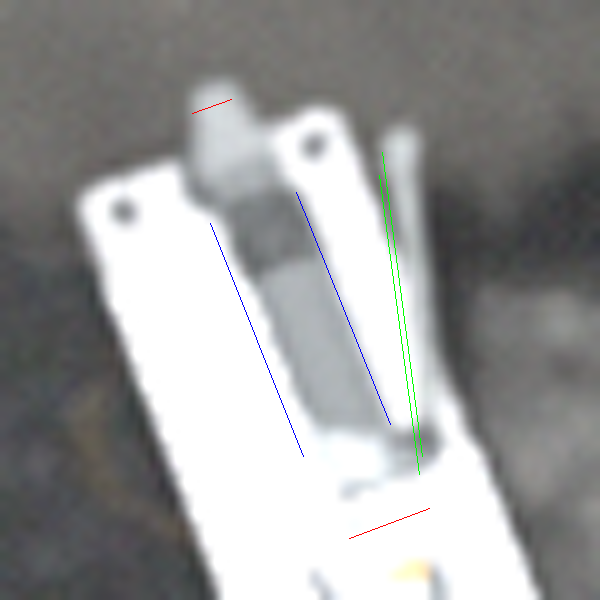

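View pics/gz_scene.png

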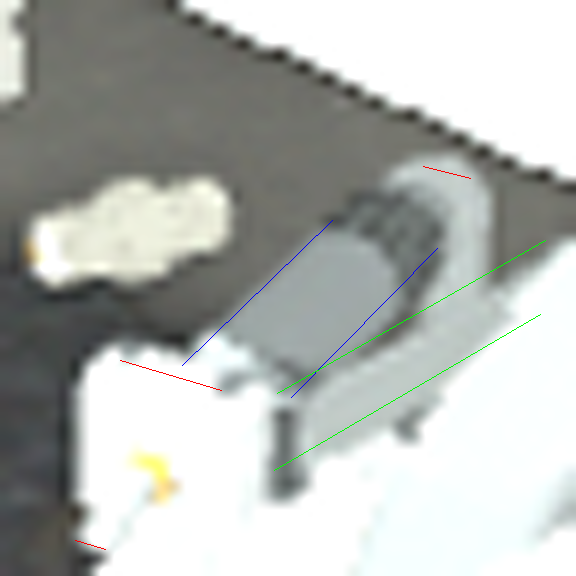

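```bash
cat > joint.py <<'E'
from fit import *
np.set_printoptions(precision=2,suppress=True,linewidth=150)
z=.010
T=manip.camera("top"); S=manip.camera("scene")
def seg(n): return n
ST=[((-.045,-.035,z),(-.045,.035,z)),((-.045,.035,z),(.217,.035,z)),((-.045,-.035,z),(.085,-.035,z)),
 ((-.0225,-.025,.05),(.0225,-.025,.05)),((-.0225,.025,.05),(.0225,.025,.05))]
SS=[((-.02,.035,z),(.217,.035,z)),((-.0225,.025,.05),(.0225,.025,.05))]
G={id(c):cv2.cvtColor(c["img"],cv2.COLOR_RGB2GRAY).astype(float) for c in(T,S)}
p=np.array([.4431,.2330,.285])
def solve(sets,p):
  for it in range(12):
    D=[(c,s,edgeres(c,G[id(c)],p,s,w=2.0)) for c,s in sets]
    def f(q):
        out=[]
        for c,s,E in D:
          for (a,b),o in zip(s,E):
            t=np.linspace(.06,.94,30)[:,None]; L=np.array(a)*(1-t)+np.array(b)*t
            p0=np.array([proj(c,x) for x in world(p,L)]); d=p0[-1]-p0[0]; nn=np.array([-d[1],d[0]])/np.linalg.norm(d)
            q1=np.array([proj(c,x) for x in world(q,L)]); e=(q1-p0)@nn-o; out.append(e[np.isfinite(e)])
        return np.concatenate(out)
    rr=least_squares(f,p,loss="soft_l1",f_scale=.2,x_scale=[.01,.01,.01]); p=rr.x
  return p,D
for nm,sets in (("T",[(T,ST)]),("T3",[(T,ST[:3])]),("TS",[(T,ST),(S,SS)])):
    q,D=solve(sets,p); print(nm,np.round(q,4),np.degrees(q[2]))
    for c,s,E in D:
        for e in E: print("   ",np.nanmean(e[:10]),np.nanmean(e[10:20]),np.nanmean(e[20:]))
E
python3 joint.py
```

```text
T [0.44 0.23 0.32] 18.2825412839348
    -0.29394808781216314 -0.02500565634083437 0.3138071355453946
    -1.6118707093892275 -0.8463621964193753 0.2861811423196744
    -1.4046282379512067 -1.017305855956215 -0.25873028841538
    0.08362993785052378 -0.0052613675721069645 0.2896317783601287
    1.576259925167839 1.6258470117461403 1.6861576284169513
T3 [0.44 0.23 0.29] 16.746333611337594
    -0.10842791803233942 0.006219358982953017 0.0725974447520096
    -0.6424198645497812 -0.3459610678600942 -0.008509886494399894
    0.14353782712291407 0.16585222382015777 0.5203419818143582
TS [0.44 0.23 0.3 ] 16.943640785631267
    -0.12020920413259287 0.004423056362042652 0.1072786570845738
    -0.9116601327059553 -0.47117991723927855 -0.07436800386166895
    -0.15950905087669454 -0.07908200307615369 0.3295307874899269
    1.3336186391154243 1.1719410230891791 1.2892519178945772
    1.875486554807737 0.913292417028712 -0.4449711341986826
    -0.7118272132704995 0.5130584050441029 -0.5686705215754487
    -0.2994668770525353 -0.09835197977797887 -0.1544553542615366
```

```bash
cat > j2.py <<'E'
from fit import *
np.set_printoptions(precision=4,suppress=True,linewidth=150)
exec(open("joint.py").read().split("p=np.array")[0].split("from fit import *")[1])
np.set_printoptions(precision=4,suppress=True,linewidth=150)
def allres(q,sets):
    return np.concatenate([np.concatenate(edgeres(c,G[id(c)],q,s,w=2.5)) for c,s in sets])
from scipy.optimize import minimize
for nm,sets in (("T3",[(T,ST[:3])]),("S1",[(S,SS)]),("T3S",[(T,ST[:3]),(S,SS)])):
    def cost(v):
        e=np.nan_to_num(allres([.4431+v[0]*1e-3,.233+v[1]*1e-3,.285+v[2]*.01],sets),nan=2); return np.sum(np.sqrt(1+(e/.3)**2)-1)
    best=min((minimize(cost,[0,0,t],method="Nelder-Mead",options=dict(initial_simplex=np.array([[0,0,t],[2,0,t],[0,2,t],[0,0,t+1.5]]))) for t in(-2,0,2)),key=lambda r:r.fun)
    v=best.x; q=[.4431+v[0]*1e-3,.233+v[1]*1e-3,.285+v[2]*.01]
    print(nm,np.round(q,4),np.degrees(q[2]),best.fun)
    for c,s in sets:
        for e in edgeres(c,G[id(c)],q,s,w=2.5): print("   ",np.nanmean(e[:10]).round(2),np.nanmean(e[10:20]).round(2),np.nanmean(e[20:]).round(2))
E
python3 j2.py
```

```text
T3 [0.4425 0.2329 0.2923] 16.744758909836587 35.576455811283175
    -0.06 0.06 0.1
    -0.63 -0.3 -0.01
    0.19 0.21 0.53
S1 [0.4437 0.2329 0.2839] 16.264879428919226 72.62315069930267
    -0.16 0.26 0.08
    -0.06 0.04 -0.04
T3S [0.4426 0.2327 0.2903] 16.634067991963935 127.87384129482103
    -0.05 0.05 0.08
    -0.71 -0.46 -0.21
    0.13 0.13 0.39
    -0.57 0.51 -0.59
    -0.06 0.11 0.02
```

```bash
python3 - <<'E'
from h import *
np.set_printoptions(precision=3,suppress=True)
T=manip.camera("top");S=manip.camera("scene")
for t,s in [((378,303),(231,262)),((358,240),(231,262)),((372,125),(376,175)),((358,240),(376,175))]:
    P=tri([(T,t),(S,s)]); print(t,s,P,proj(T,P)-t,proj(S,P)-s)
for h in (.1,.2,.3): print(h,[atz(T,p,h)[:2] for p in((345,175),(350,240),(362,300))])
# barrel mask
for n,c in(("top",T),("scene",S)):
    r=manip.masks_of("barrel",c)
    for m in r[:1]:
        print(n,m["score"],m["position"]); q=np.argwhere(m["pixels"])[:,::-1].astype(np.float32); print(cv2.minAreaRect(q),len(q))
E
```

```text
(378, 303) (231, 262) [0.245 0.081 0.184] [ 1.308 -2.664] [-4.507  0.849]
(358, 240) (231, 262) [0.33  0.116 0.131] [-7.819 19.072] [27.428 -9.247]
(372, 125) (376, 175) [0.583 0.067 0.197] [-6.133  7.481] [11.018 -4.604]
(358, 240) (376, 175) [0.403 0.065 0.244] [ 29.129 -25.746] [-54.206   7.617]
0.1 [array([0.519, 0.097]), array([0.372, 0.104]), array([0.242, 0.093])]
0.2 [array([0.494, 0.123]), array([0.364, 0.129]), array([0.25 , 0.119])]
0.3 [array([0.469, 0.149]), array([0.357, 0.154]), array([0.259, 0.145])]
top 0.7 [210.3, 203.6]
((209.94998168945312, 202.84999084472656), (16.263456344604492, 29.415645599365234), 8.13010311126709) 461
scene 0.74 [222.6, 197.7]
((224.39088439941406, 195.6881866455078), (15.14892578125, 30.67539405822754), 70.70995330810547) 442
```

```bash
python3 - <<'E'
import cv2
a=cv2.imread("pics/top0.png")[170:240,180:250]; cv2.imwrite("pics/bz.png",cv2.resize(a,(560,560),interpolation=cv2.INTER_CUBIC))
a=cv2.imread("pics/top0.png")[90:384,300:512]; cv2.imwrite("pics/iz.png",cv2.resize(a,None,fx=2,fy=2))
E
```

```text
(no output)
```

View pics/bz.png

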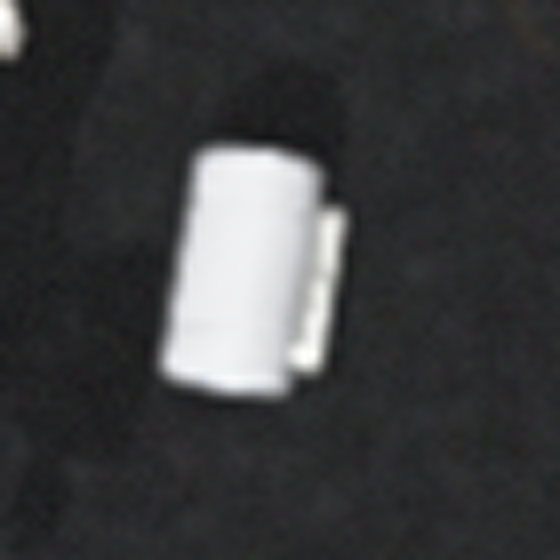

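View pics/iz.png

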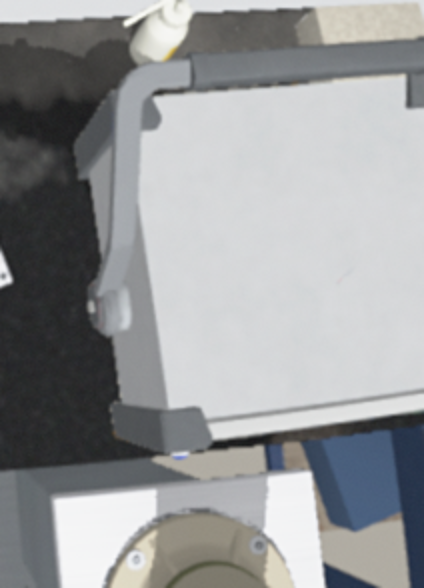

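```bash
cat > st.py <<'E'
from h import *
np.set_printoptions(precision=4,suppress=True)
s=manip.observe(); M=rot(s["tool_rot"]); print("t",s["t"],"tcp",s["tcp_pos"],"ydir",np.degrees(np.arctan2(M[1,1],M[0,1])).round(2),"zax",M[:,2],"F",s["ft_force"],"M",s["moment"],"op",round(s["opening"],4))
def go(target,yaw=None):
    d=M.T@(np.array(target)-s["tcp_pos"]); print("tool shift cm",d*100)
    if yaw is not None:
        c=np.degrees(np.arctan2(M[1,1],M[0,1])); print("rotz",-((yaw-c+180)%360-180))
def lv():  # rotation vector (tool) to bring z down
    ax=M.T@np.cross(M[:,2],[0,0,-1]); print("level rot deg",np.degrees(ax))
E
python3 -m jog '{"linear":[[-3,-1,0],[-3,-1,0],[-3,-1,0],[-3,-1,0],[-3,-1,0]],"rotation":[[0,0,0],[0,0,0],[0,0,0],[0,0,0],[0,0,0]],"grip":[-1,-1,-1,-1,-1]}' 20
python3 - <<'E'
from st import *
go((.5876,.2721,.18),106.5); lv(); print(s["joint_pos"])
T=manip.camera("top")
a=np.array([258,150])/8+[180,170]-.44; b=np.array([228,386])/8+[180,170]-.44
for z in(.032,.045):
    A,B=atz(T,a,z),atz(T,b,z); print((A+B)/2,np.linalg.norm(A-B),np.degrees(np.arctan2(*(A-B)[[1,0]])))
E
```

```text
t: 2.5
tcp_pos: [0.3557, 0.4758, 0.2314]
tool_rot: [-0.0, 0.191, 0.982, 0.0]
ft_force: [0.9, 0.5, -0.2]
opening: 0.0856
t 2.5 tcp [0.3557 0.4758 0.2314] ydir 67.96 zax [ 0.      0.0002 -1.    ] F [ 0.8737  0.5253 -0.2305] M [ 0.0781 -0.0154  0.0073] op 0.0856
tool shift cm [-29.1387 -10.1763   5.1372]
rotz -38.54133495608309
level rot deg [ 0.0126 -0.0027  0.    ]
[-1.0481  0.3148  0.085   1.4637 -0.027   1.364   0.2243]
[0.4906 0.4149 0.032 ] 0.07302271046421992 -9.716921030933722
[0.488  0.4133 0.045 ] 0.07195922348598346 -9.716921030933719
```

```bash

python3 -m jog '{"linear":[[-3,-1,0],[-3,-1,0],[-3,-1,0],[-3,-1,0],[-3,-1,0]],"rotation":[[0,0,0],[0,0,0],[0,0,0],[0,0,0],[0,0,0]],"grip":[-1,-1,-1,-1,-1]}'
python3 -m jog '{"linear":[[-3,-1,0],[-3,-1,0],[-3,-1,0],[-3,-1,0],[-2,-1,0]],"rotation":[[0,0,0],[0,0,0],[0,0,0],[0,0,0],[0,0,0]],"grip":[-1,-1,-1,-1,-1]}'
python3 -m jog '{"linear":[[0,0,0],[0,0,0],[0,0,0],[0,0,0],[0,0,0]],"rotation":[[0,0,-7.7],[0,0,-7.7],[0,0,-7.7],[0,0,-7.7],[0,0,-7.7]],"grip":[-1,-1,-1,-1,-1]}'
python3 - <<'E'
from st import *
go((.5876,.2721,.16),106.5); lv(); print(s["joint_pos"])
for n in("top","scene"):
    c=manip.camera(n); cv2.imwrite(f"pics/{n}1.png",c["img"][:,:,::-1]); print(proj(c,s["tcp_pos"]))
E
```

```text
t: 3.05
tcp_pos: [0.4759, 0.3733, 0.2314]
tool_rot: [0.0, 0.191, 0.982, 0.0]
ft_force: [0.2, 0.0, 1.1]
opening: 0.0854
t: 3.55
tcp_pos: [0.5877, 0.2732, 0.2311]
tool_rot: [0.0, 0.192, 0.981, -0.0]
ft_force: [-0.6, 0.3, -0.8]
opening: 0.0857
t: 4.05
tcp_pos: [0.586, 0.2753, 0.2312]
tool_rot: [-0.0, -0.146, 0.989, -0.0]
ft_force: [0.0, -0.5, 0.2]
opening: 0.0852
t 4.05 tcp [0.586  0.2753 0.2312] ydir 106.77 zax [-0.0002 -0.0001 -1.    ] F [ 0.0214 -0.4862  0.1651] M [-0.0008 -0.037   0.0715] op 0.0852
tool shift cm [-0.0596 -0.3493  7.1184]
rotz 0.2729388386089795
level rot deg [ 0.0001 -0.0113  0.    ]
[-0.5648  0.4336  0.1113  1.3038 -0.0473  1.4069  1.4075]
[265.967  131.1815]
[298.6589 120.2886]
```

View pics/scene1.png

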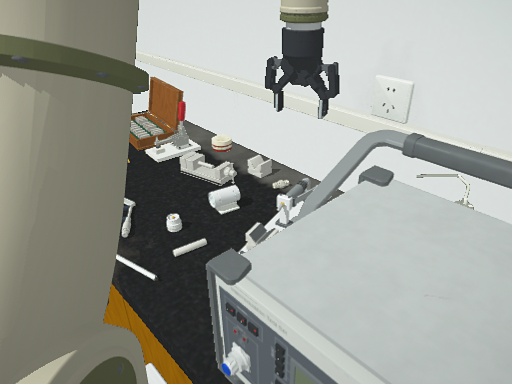

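View pics/top1.png

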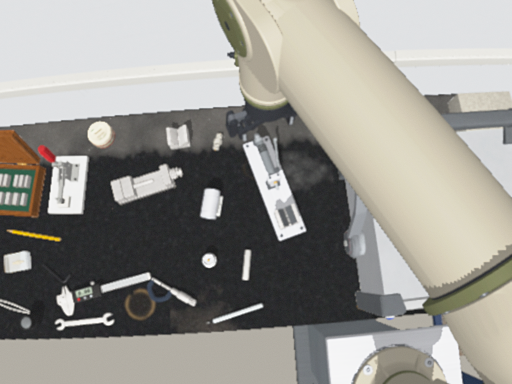

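```bash

python3 -m jog '{"linear":[[0,-0.35,3],[0,0,3],[0,0,3],[0,0,2],[0,0,0]],"rotation":[[0,0,0],[0,0,0],[0,0,0],[0,0,0],[0,0,0]],"grip":[-1,-1,-1,-1,-1]}'
python3 - <<'E'
from st import *
go((.5876,.2721,.049),106.5); lv()
for n,(x0,y0,w,h) in {"top":(225,105,70,70),"scene":(250,120,90,90)}.items():
    c=manip.camera(n); k=600//w; print(n,(proj(c,s["tcp_pos"])-[x0,y0]+.5)*k)
    im=np.clip(c["img"].astype(float)*1.3+10,0,255).astype(np.uint8)
    cv2.imwrite(f"pics/{n}2.png",cv2.resize(im[y0:y0+h,x0:x0+w],(w*k,h*k),interpolation=cv2.INTER_CUBIC)[:,:,::-1])
E
```

```text
t: 4.65
tcp_pos: [0.585, 0.271, 0.1176]
tool_rot: [-0.003, -0.141, 0.99, -0.001]
ft_force: [-0.9, -0.3, 0.2]
opening: 0.0857
t 4.65 tcp [0.585  0.271  0.1176] ydir 106.25 zax [-0.0057 -0.003  -1.    ] F [-0.8779 -0.278   0.2041] M [-0.0294  0.0172 -0.0399] op 0.0857
tool shift cm [-0.3252  0.0429  6.8596]
rotz -0.24893398633338393
level rot deg [-0.0724 -0.3623  0.    ]
top [339.8995 366.1445]
scene [289.5962 309.7235]
```

View pics/top2.png

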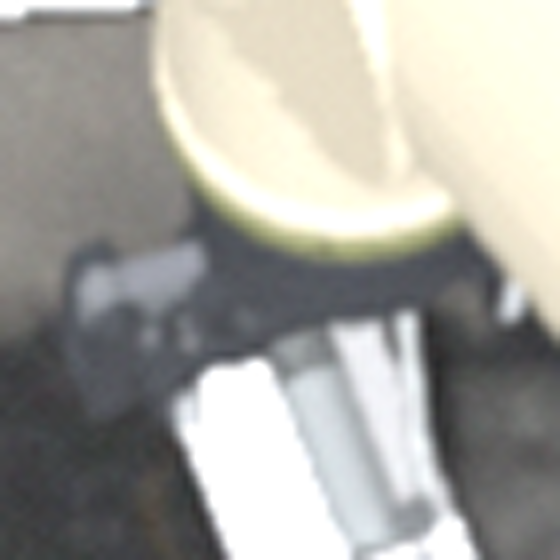

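View pics/scene2.png

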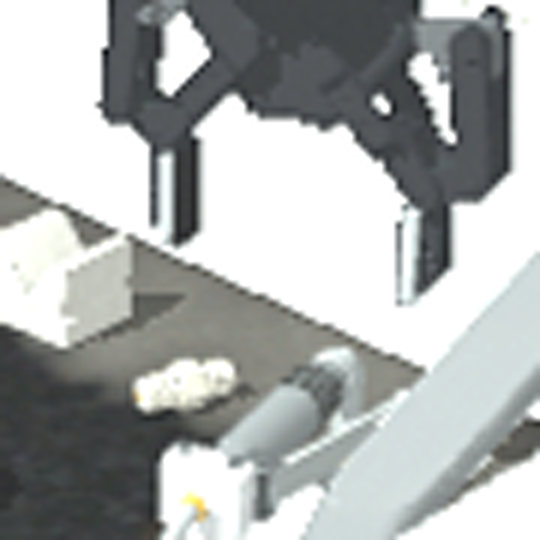

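```bash

python3 -m jog '{"linear":[[-0.2,0,1.7],[0,0,1.7],[0,0,1.7],[0,0,1.6],[0,0,0]],"rotation":[[0,0,0],[0,0,0],[0,0,0],[0,0,0],[0,0,0]],"grip":[-1,-1,-1,-1,-1]}'
python3 - <<'E'
from st import *
go((.5876,.2721,.049),106.5); lv()
for n,(x0,y0,w,h) in {"scene":(250,120,90,90)}.items():
    c=manip.camera(n); k=600//w
    im=np.clip(c["img"].astype(float)*1.3+10,0,255).astype(np.uint8)
    cv2.imwrite(f"pics/{n}3.png",cv2.resize(im[y0:y0+h,x0:x0+w],(w*k,h*k),interpolation=cv2.INTER_CUBIC)[:,:,::-1])
E
```

```text
t: 5.25
tcp_pos: [0.5882, 0.2721, 0.053]
tool_rot: [-0.001, -0.143, 0.99, -0.0]
ft_force: [-0.2, 0.2, -0.3]
opening: 0.0856
t 5.25 tcp [0.5882 0.2721 0.053 ] ydir 106.42 zax [-0.0021 -0.0011 -1.    ] F [-0.2013  0.1719 -0.3168] M [-0.0397  0.038  -0.0465] op 0.0856
tool shift cm [0.0568 0.0198 0.3985]
rotz -0.08152208227696178
level rot deg [-0.0247 -0.1309  0.    ]
```

View pics/scene3.png

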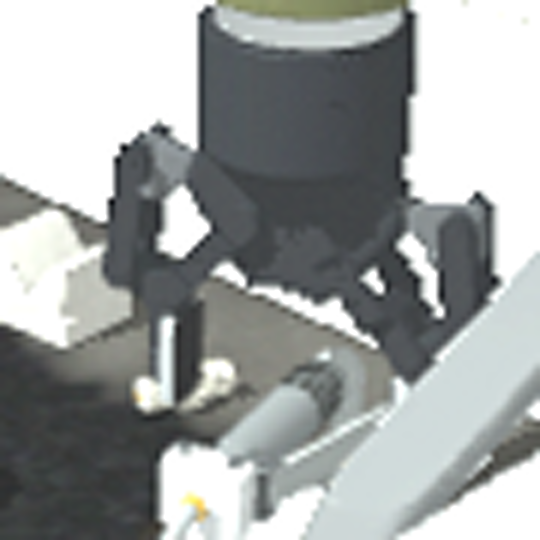

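```bash

python3 -m jog '{"linear":[[0,0,0.3],[0,0,0],[0,0,0]],"rotation":[[0,0,0],[0,0,0],[0,0,0]],"grip":[-0.3,-0.1,0.1]}' 25
python3 -m jog '{"linear":[[0,0,0],[0,0,0],[0,0,0],[0,0,0]],"rotation":[[0,0,0],[0,0,0],[0,0,0],[0,0,0]],"grip":[0.3,0.6,1,1]}' 25
python3 st.py
```

```text
t: 5.6
tcp_pos: [0.5905, 0.2709, 0.0525]
tool_rot: [0.001, -0.142, 0.99, -0.001]
ft_force: [2.8, -4.3, 4.1]
opening: 0.0439
t: 6.0
tcp_pos: [0.5907, 0.2714, 0.053]
tool_rot: [0.002, -0.142, 0.99, -0.0]
ft_force: [1.1, -3.1, 5.4]
opening: 0.0289
t 6.0 tcp [0.5907 0.2714 0.053 ] ydir 106.38 zax [ 0.0031 -0.0001 -1.    ] F [ 1.0717 -3.1026  5.4373] M [-0.8382 -0.2348  0.0639] op 0.0289
```

```bash

python3 -m jog '{"linear":[[0,0,0],[0,0,0],[0,0,0],[0,0,0],[0,0,0]],"rotation":[[0,0,0],[0,0,0],[0,0,0],[0,0,0],[0,0,0]],"grip":[1,1,1,1,1]}' 40
python3 -m jog '{"linear":[[0,0,0],[0,0,0],[0,0,0],[0,0,0],[0,0,0]],"rotation":[[0,0,0],[0,0,0],[0,0,0],[0,0,0],[0,0,0]],"grip":[-1,-1,-1,-1,-1]}'
python3 st.py
```

```text
t: 6.5
tcp_pos: [0.5907, 0.2714, 0.0531]
tool_rot: [0.002, -0.143, 0.99, -0.0]
ft_force: [0.8, -4.7, 5.9]
opening: 0.0286
t: 7.0
tcp_pos: [0.589, 0.2732, 0.0516]
tool_rot: [0.0, -0.144, 0.99, 0.0]
ft_force: [-0.6, -0.6, 0.2]
opening: 0.0852
t 7.0 tcp [0.589  0.2732 0.0516] ydir 106.5 zax [ 0.0004  0.001  -1.    ] F [-0.6109 -0.5551  0.2297] M [-0.0676  0.025  -0.0296] op 0.0852
```

```bash

python3 -m jog '{"linear":[[0,0,-3],[0,0,-3],[0,0,-4],[0,0,-4],[0,0,-3]],"rotation":[[0,0,0],[0,0,0],[0,0,0],[0,0,0],[0,0,0]],"grip":[-1,-1,-1,-1,-1]}'
python3 - <<'E'
from st import *
go((.489,.414,.2),80.3); lv()
C={n:manip.camera(n) for n in("top","scene")}
from scipy.optimize import minimize
import pickle; pickle.dump({n:{k:v for k,v in c.items()} for n,c in C.items()},open("c4.pkl","wb"))
for n,(x0,y0,w,h) in {"top":(190,120,100,90),"scene":(200,120,100,90)}.items():
    c=C[n]; k=6
    im=c["img"][y0:y0+h,x0:x0+w]
    cv2.imwrite(f"pics/{n}4.png",cv2.resize(im,(w*k,h*k),interpolation=cv2.INTER_CUBIC)[:,:,::-1])
E
```

```text
t: 7.5
tcp_pos: [0.5894, 0.273, 0.2247]
tool_rot: [0.002, -0.143, 0.99, 0.001]
ft_force: [0.8, -0.3, -0.4]
opening: 0.0853
t 7.5 tcp [0.5894 0.273  0.2247] ydir 106.49 zax [ 0.0028  0.0019 -1.    ] F [ 0.8135 -0.3363 -0.3529] M [ 0.0322 -0.0469  0.007 ] op 0.0853
tool shift cm [ 5.6371 16.3633  2.4661]
rotz 26.18985011085539
level rot deg [0.0608 0.1831 0.    ]
```

View pics/top4.png

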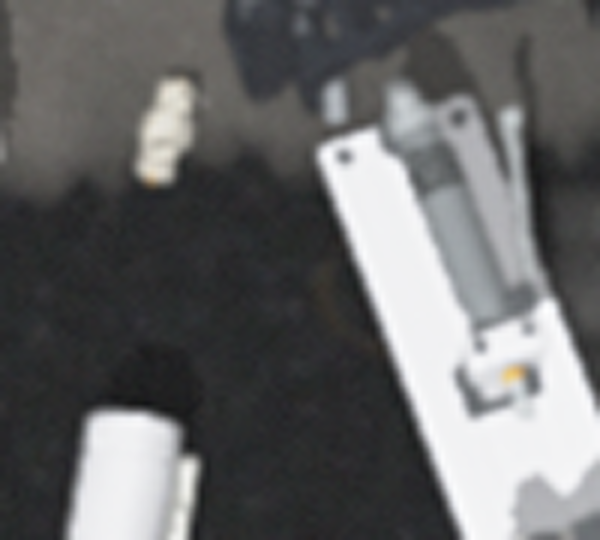

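View pics/scene4.png

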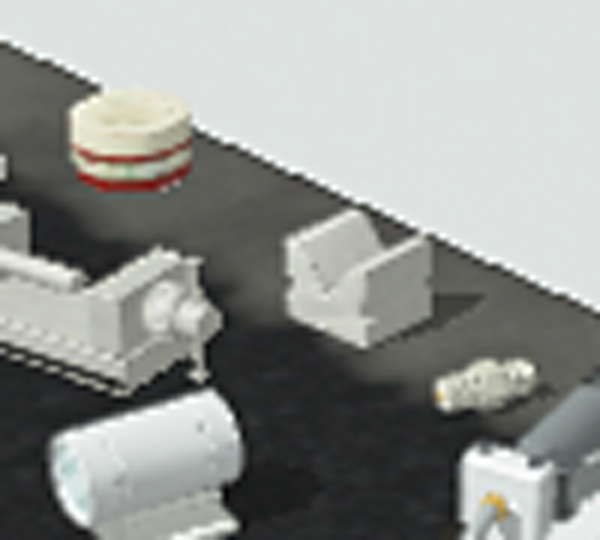

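```bash
cat > bfit.py <<'E'
from h import *
import pickle,sys
from scipy.optimize import minimize
from scipy.ndimage import gaussian_filter
def cyl(p,zc=.032,L=.066,r=.019):
    x,y,a=p; u=np.array([np.cos(a),np.sin(a),0]); v=np.array([-np.sin(a),np.cos(a),0]); t=np.linspace(0,2*np.pi,24,endpoint=False)
    return [np.array([x,y,zc])+e*L/2*u+r*(np.cos(k)*v+np.sin(k)*np.array([0,0,1])) for e in(-1,1) for k in t]
def sil(c,p,k=8,box=None):
    q=np.array([proj(c,P) for P in cyl(p)]); h=cv2.convexHull(q.astype(np.float32))[:,0]
    x0,y0,w,hh=box; m=np.zeros((hh*k,w*k),np.uint8)
    cv2.fillConvexPoly(m,np.round(((h-[x0,y0]+.5)*k-.5)*16).astype(np.int32),255,shift=4)
    return cv2.resize(m,(w,hh),interpolation=cv2.INTER_AREA)/255.
E
python3 - <<'E'
from bfit import *
np.set_printoptions(precision=4,suppress=True)
C=pickle.load(open("c4.pkl","rb"))
box={"top":(190,175,42,60),"scene":(195,175,60,50)}
D={}
for n,c in C.items():
    m=max(manip.masks_of("barrel",c),key=lambda r:r["score"]); x0,y0,w,h=box[n]
    D[n]=m["pixels"][y0:y0+h,x0:x0+w].astype(float); print(n,m["score"],D[n].sum(),m["pixels"].sum())
def cost(v,ns):
    p=(.489+v[0]*1e-3,.413+v[1]*1e-3,np.radians(-9.7+v[2])); return sum(((sil(C[n],p,box=box[n])-D[n])**2).sum() for n in ns)
for ns in(["top"],["scene"],["top","scene"]):
    b=min((minimize(cost,[a,0,t],args=(ns,),method="Nelder-Mead",options=dict(initial_simplex=np.array([[a,0,t],[a+5,0,t],[a,5,t],[a,0,t+5]]))) for a in(-8,0) for t in(-2,2)),key=lambda r:r.fun)
    v=b.x; print(ns,.489+v[0]*1e-3,.413+v[1]*1e-3,-9.7+v[2],b.fun)
p=(.489+v[0]*1e-3,.413+v[1]*1e-3,np.radians(-9.7+v[2]))
ims=[]
for n,c in C.items():
    x0,y0,w,h=box[n];k=8
    im=cv2.resize(c["img"][y0:y0+h,x0:x0+w],(w*k,h*k),interpolation=cv2.INTER_CUBIC)[:,:,::-1].copy()
    q=np.array([proj(c,P) for P in cyl(p)]); hh=cv2.convexHull(q.astype(np.float32))[:,0]
    cv2.polylines(im,[np.round((hh-[x0,y0]+.5)*k).astype(np.int32)],True,(0,0,255),1)
    im=cv2.copyMakeBorder(im,0,480-im.shape[0],0,0,cv2.BORDER_CONSTANT); ims.append(im)
im=np.hstack(ims); cv2.imwrite("pics/bf.png",im[:, :800]); print(im.shape)
E
```

```text
top 0.82 442.0 442
scene 0.78 518.0 518
['top'] 0.48991227984792435 0.4142575008632685 -11.307929791292462 13.453656286043827
['scene'] 0.4890915810076238 0.4138910142341964 -13.168383977172981 17.79503267973856
['top', 'scene'] 0.48960553023418546 0.4142548881905389 -12.164033460944388 34.27554017685506
(480, 816, 3)
```

View pics/bf.png

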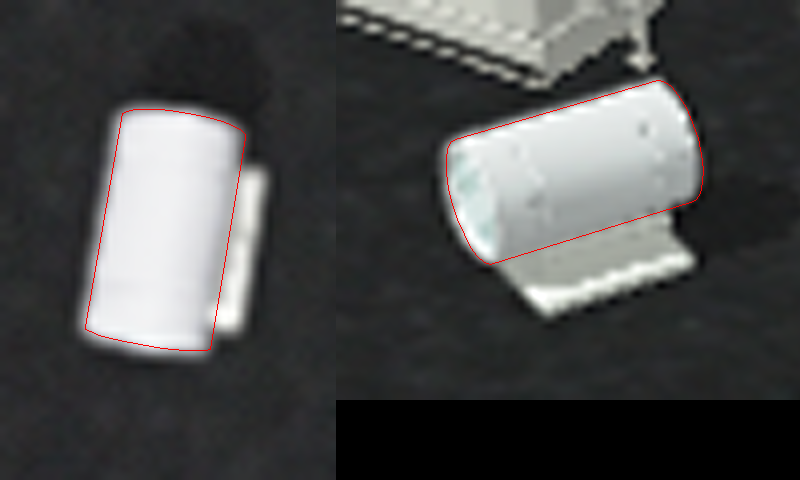

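```bash

python3 -m jog '{"linear":[[1.1,3.3,0],[1.1,3.3,0],[1.1,3.3,0.5],[1.1,3.3,1],[1.1,3.2,1]],"rotation":[[0,0,0],[0,0,0],[0,0,0],[0,0,0],[0,0,0]],"grip":[-1,-1,-1,-1,-1]}'
python3 -m jog '{"linear":[[0,0,0],[0,0,0],[0,0,0],[0,0,0],[0,0,0]],"rotation":[[0,0,7],[0,0,7],[0,0,7],[0,0,6.5],[0,0,0]],"grip":[-1,-1,-1,-1,-1]}'
python3 - <<'E'
from st import *
go((.4896,.4143,.023),79); lv()
E
```

```text
t: 8.2
tcp_pos: [0.4881, 0.415, 0.1944]
tool_rot: [-0.001, -0.143, 0.99, -0.0]
ft_force: [1.1, 0.1, 0.5]
opening: 0.0854
t: 8.7
tcp_pos: [0.489, 0.4138, 0.1945]
tool_rot: [-0.001, 0.097, 0.995, -0.001]
ft_force: [1.0, 0.4, -0.0]
opening: 0.0857
t 8.7 tcp [0.489  0.4138 0.1945] ydir 78.88 zax [-0.002  -0.0019 -1.    ] F [ 0.9976  0.3733 -0.0172] M [ 0.0331 -0.0358 -0.0085] op 0.0857
tool shift cm [-0.0769  0.1007 17.1509]
rotz -0.12203228094813312
level rot deg [-0.1293 -0.0933  0.    ]
```

```bash

python3 -m jog '{"linear":[[0,0,3],[0,0,3],[0,0,3],[0,0,2.5],[0,0,2]],"rotation":[[0,0,0],[0,0,0],[0,0,0],[0,0,0],[0,0,0]],"grip":[-1,-1,-1,-1,-1]}'
python3 -m jog '{"linear":[[0,0,1.5],[0,0,1.5],[0,0,0.4],[0,0,0]],"rotation":[[0,0,0],[0,0,0],[0,0,0],[0,0,0]],"grip":[-1,-1,-1,-1]}'
python3 - <<'E'
from st import *
go((.4896,.4143,.023),79); lv()
for n,(x0,y0,w,h) in {"scene":(180,130,100,100)}.items():
    c=manip.camera(n); k=6
    cv2.imwrite(f"pics/{n}5.png",cv2.resize(c["img"][y0:y0+h,x0:x0+w],(w*k,h*k),interpolation=cv2.INTER_CUBIC)[:,:,::-1])
E
```

```text
t: 9.2
tcp_pos: [0.4885, 0.4132, 0.0583]
tool_rot: [-0.001, 0.094, 0.996, -0.001]
ft_force: [0.5, 0.6, 0.3]
opening: 0.0854
t: 9.6
tcp_pos: [0.4896, 0.4139, 0.0268]
tool_rot: [-0.0, 0.096, 0.995, -0.0]
ft_force: [0.3, -0.5, 0.6]
opening: 0.0855
t 9.6 tcp [0.4896 0.4139 0.0268] ydir 78.99 zax [-0.0008 -0.0006 -1.    ] F [ 0.2704 -0.5387  0.6043] M [0.0204 0.0166 0.0458] op 0.0855
tool shift cm [0.0046 0.0426 0.3761]
rotz -0.005994477001337373
level rot deg [-0.0437 -0.0355 -0.    ]
```

View pics/scene5.png

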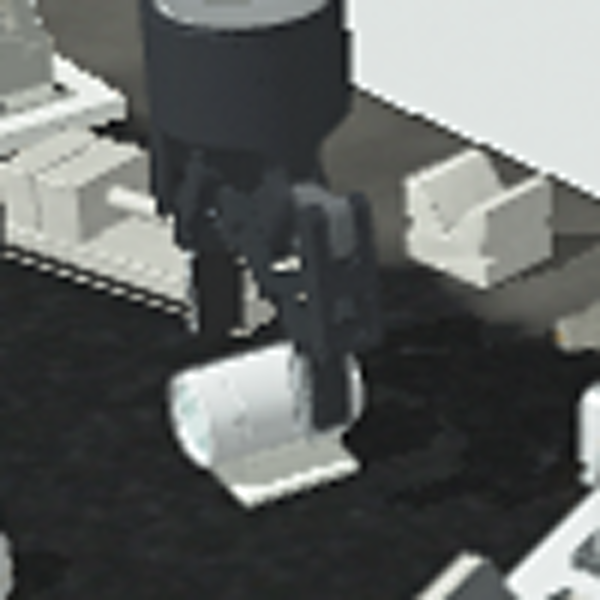

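```bash
python3 - <<'E'
from st import *
c=manip.camera("scene"); M=rot(s["tool_rot"])
for sx in(-.011,.011): print((proj(c,s["tcp_pos"]+M@np.array([sx,-.046,-.013]))-[180,130]+.5)*6,(proj(c,s["tcp_pos"]+M@np.array([sx,.046,-.013]))-[180,130]+.5)*6)
E
python3 -m jog '{"linear":[[0,0,0.3],[0,0,0],[0,0,0]],"rotation":[[0,0,0],[0,0,0],[0,0,0]],"grip":[-0.4,-0.1,-0.05]}' 40
```

```text
t 9.65 tcp [0.49   0.4142 0.0276] ydir 78.99 zax [ 0.0003  0.0003 -1.    ] F [0.0646 0.4358 0.7429] M [ 0.0086 -0.0182 -0.0027] op 0.0854
[348.8649 423.2846] [241.5976 323.0563]
[297.5284 439.9244] [192.9393 337.4682]
t: 10.0
tcp_pos: [0.4899, 0.4141, 0.0246]
tool_rot: [0.0, 0.096, 0.995, 0.0]
ft_force: [-0.5, 0.5, 0.6]
opening: 0.0455
```

Matches the picture (finger tip ~ (325,430)). Closing on the barrel.

```bash

python3 -m jog '{"linear":[[0,0,0.1],[0,0,0],[0,0,0],[0,0,0]],"rotation":[[0,0,0],[0,0,0],[0,0,0],[0,0,0]],"grip":[0.1,0.3,0.6,1]}' 40
python3 st.py
python3 -m jog '{"linear":[[0,0,0],[0,0,-0.5],[0,0,-0.5],[0,0,0]],"rotation":[[0,0,0],[0,0,0],[0,0,0],[0,0,0]],"grip":[1,1,1,1]}' 40
python3 st.py
```

```text
t: 10.4
tcp_pos: [0.49, 0.4138, 0.0237]
tool_rot: [0.0, 0.096, 0.995, -0.0]
ft_force: [-1.7, -1.7, 5.9]
opening: 0.0368
t 10.4 tcp [0.49   0.4138 0.0237] ydir 78.94 zax [ 0.0002 -0.0001 -1.    ] F [-1.6873 -1.7479  5.8812] M [-0.5425  0.3621 -0.0383] op 0.0368
t: 10.8
tcp_pos: [0.4901, 0.4145, 0.034]
tool_rot: [0.0, 0.096, 0.995, 0.0]
ft_force: [0.2, 0.5, -2.0]
opening: 0.0365
t 10.8 tcp [0.4901 0.4145 0.034 ] ydir 78.97 zax [ 0.0007  0.0009 -1.    ] F [ 0.194   0.5393 -1.9579] M [-0.0084 -0.0075  0.0178] op 0.0365
```

```bash

python3 -m jog '{"linear":[[0,0,-2],[0,0,-2.5],[0,0,-2.5],[0,0,-2.5],[0,0,-2]],"rotation":[[0,0,0],[0,0,0],[0,0,0],[0,0,0],[0,0,0]],"grip":[1,1,1,1,1]}'
python3 -m jog '{"linear":[[0,-2,0],[0.3,-3,0],[0.3,-3,0],[0.3,-3,0],[0.3,-3,0]],"rotation":[[0,0,0],[0,0,0],[0,0,0],[0,0,0],[0,0,0]],"grip":[1,1,1,1,1]}'
python3 -m jog '{"linear":[[0,-2,0],[0,-2.8,0],[0,0,0]],"rotation":[[0,0,0],[0,0,0],[0,0,0]],"grip":[1,1,1]}'
python3 -m jog '{"linear":[[0,0,0],[0,0,0],[0,0,0],[0,0,0],[0,0,0]],"rotation":[[0,0,-6],[0,0,-7],[0,0,-7],[0,0,-7],[0,0,0]],"grip":[1,1,1,1,1]}'
python3 - <<'E'
from st import *
go((.4428,.2325,.075),106.1); lv()
for n,(x0,y0,w,h) in {"scene":(190,90,130,100),"top":(220,150,130,100)}.items():
    c=manip.camera(n); k=6
    cv2.imwrite(f"pics/{n}6.png",cv2.resize(c["img"][y0:y0+h,x0:x0+w],(w*k,h*k),interpolation=cv2.INTER_CUBIC)[:,:,::-1])
E
```

```text
t: 11.3
tcp_pos: [0.49, 0.4143, 0.1498]
tool_rot: [0.0, 0.096, 0.995, 0.0]
ft_force: [0.6, 0.7, -2.1]
opening: 0.0368
t: 11.8
tcp_pos: [0.4507, 0.2778, 0.1481]
tool_rot: [-0.0, 0.096, 0.995, -0.0]
ft_force: [0.3, -1.3, -1.5]
opening: 0.0365
t: 12.1
tcp_pos: [0.442, 0.2278, 0.1483]
tool_rot: [-0.0, 0.099, 0.995, -0.001]
ft_force: [0.5, -0.3, -2.5]
opening: 0.0367
t: 12.6
tcp_pos: [0.442, 0.2323, 0.1482]
tool_rot: [-0.0, -0.14, 0.99, 0.0]
ft_force: [1.0, 0.3, -2.2]
opening: 0.0369
t 12.6 tcp [0.442  0.2323 0.1482] ydir 106.09 zax [-0.      0.0002 -1.    ] F [ 0.974   0.3396 -2.1994] M [-0.0164  0.0527  0.0263] op 0.0369
tool shift cm [-0.0845 -0.0053  7.3241]
rotz -0.008337821382639277
level rot deg [ 0.0126  0.0007 -0.    ]
```

View pics/scene6.png

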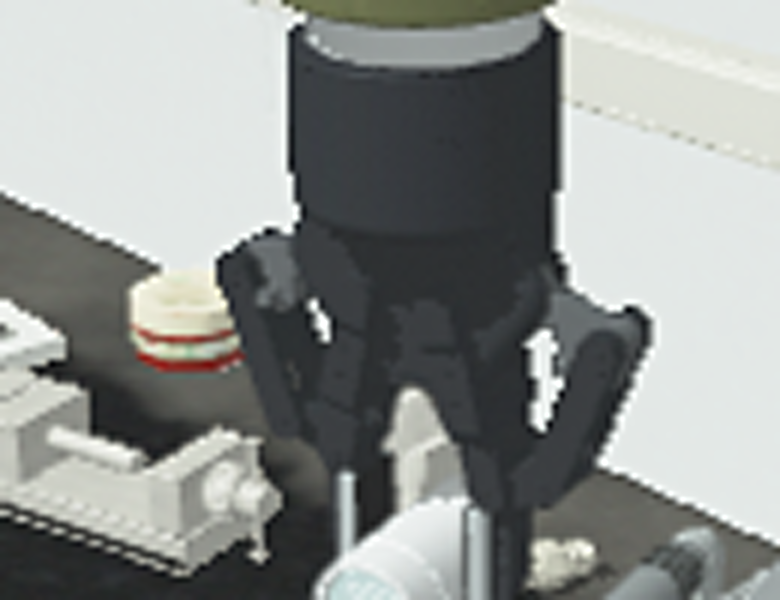

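View pics/top6.png

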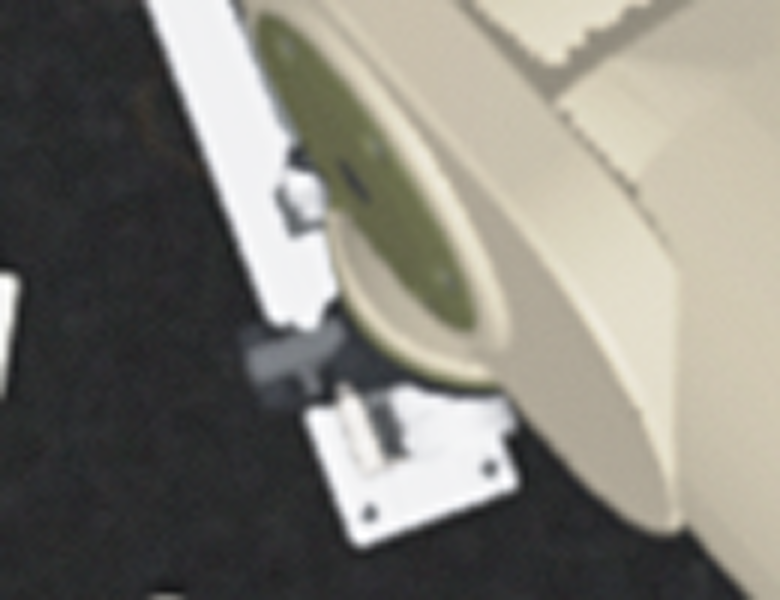

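```bash

python3 -m jog '{"linear":[[-0.05,0,2],[0,0,2],[0,0,2],[0,0,1],[0,0,0]],"rotation":[[0,0,0],[0,0,0],[0,0,0],[0,0,0],[0,0,0]],"grip":[1,1,1,1,1]}'
python3 - <<'E'
from st import *
go((.4428,.2325,.055),106.1); lv()
for n,(x0,y0,w,h) in {"scene":(210,170,100,90),"top":(240,190,80,60)}.items():
    c=manip.camera(n); k=6
    cv2.imwrite(f"pics/{n}7.png",cv2.resize(c["img"][y0:y0+h,x0:x0+w],(w*k,h*k),interpolation=cv2.INTER_CUBIC)[:,:,::-1])
E
```

```text
t: 13.2
tcp_pos: [0.4416, 0.2315, 0.077]
tool_rot: [-0.001, -0.138, 0.99, -0.001]
ft_force: [-0.1, -0.1, -1.8]
opening: 0.0363
t 13.2 tcp [0.4416 0.2315 0.077 ] ydir 105.86 zax [-0.0024 -0.0016 -1.    ] F [-0.1024 -0.116  -1.8318] M [-0.0074 -0.0371  0.0116] op 0.0363
tool shift cm [-0.1524  0.0636  2.1982]
rotz -0.23588215494828546
level rot deg [-0.0523 -0.1603  0.    ]
```

View pics/scene7.png

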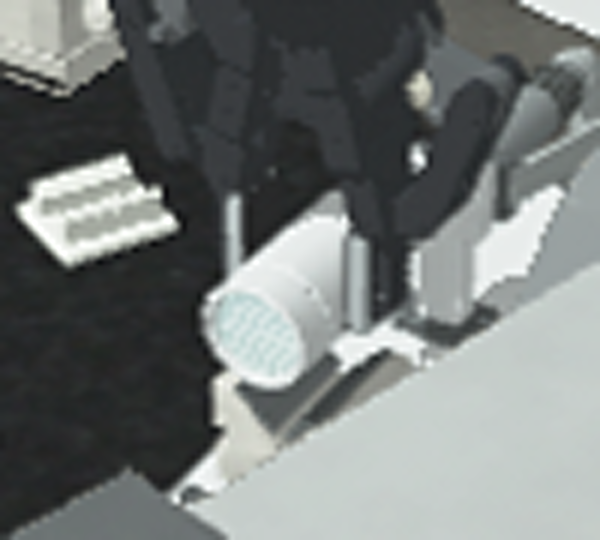

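View pics/top7.png

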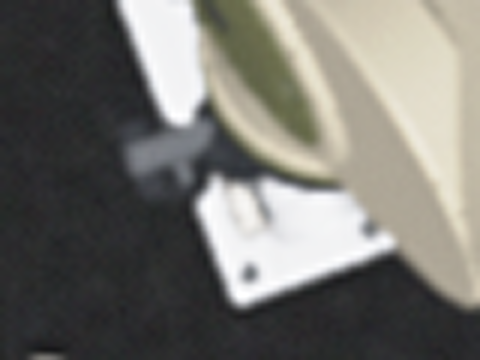

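```bash

python3 -m jog '{"linear":[[-0.05,0,0.6],[0,0,0.6],[0,0,0.2],[0,0,0],[0,0,0]],"rotation":[[0,0,0],[0,0,0],[0,0,0],[0,0,0],[0,0,0]],"grip":[1,1,1,1,1]}'
python3 - <<'E'
from st import *
go((.4428,.2325,.055),106.1); lv()
E
```

```text
t: 13.8
tcp_pos: [0.443, 0.2321, 0.0644]
tool_rot: [-0.0, -0.139, 0.99, 0.0]
ft_force: [-0.4, 0.3, -1.7]
opening: 0.0367
t 13.8 tcp [0.443  0.2321 0.0644] ydir 105.95 zax [-0.  0. -1.] F [-0.4004  0.3071 -1.7459] M [0.0749 0.0097 0.0324] op 0.0367
tool shift cm [0.0076 0.0435 0.9353]
rotz -0.14906079927681049
level rot deg [ 0.0015 -0.0012 -0.    ]
```

```bash

python3 -m jog '{"linear":[[0,0,0.3],[0,0,0],[0,0,0]],"rotation":[[0,0,0],[0,0,0],[0,0,0]],"grip":[1,1,1]}'
python3 st.py
python3 -m jog '{"linear":[[0,0,0.3],[0,0,0],[0,0,0]],"rotation":[[0,0,0],[0,0,0],[0,0,0]],"grip":[1,1,1]}'
python3 st.py
```

```text
t: 14.1
tcp_pos: [0.4429, 0.2321, 0.0612]
tool_rot: [-0.0, -0.139, 0.99, -0.0]
ft_force: [-0.0, -0.1, -2.2]
opening: 0.0367
t 14.1 tcp [0.4429 0.2321 0.0612] ydir 105.96 zax [-0.0002 -0.0001 -1.    ] F [-0.0407 -0.1092 -2.2233] M [0.0639 0.0364 0.0437] op 0.0367
t: 14.4
tcp_pos: [0.4429, 0.232, 0.0582]
tool_rot: [-0.0, -0.139, 0.99, -0.0]
ft_force: [0.7, 0.5, -1.6]
opening: 0.0366
t 14.4 tcp [0.4429 0.232  0.0582] ydir 105.95 zax [-0.0003 -0.0002 -1.    ] F [ 0.7446  0.4665 -1.5853] M [ 0.0083 -0.0087  0.0377] op 0.0366
```

```bash

python3 -m jog '{"linear":[[0,0,0.15],[0,0,0],[0,0,0]],"rotation":[[0,0,0],[0,0,0],[0,0,0]],"grip":[1,1,1]}'
python3 -m jog '{"linear":[[0,0,0.1],[0,0,0],[0,0,0]],"rotation":[[0,0,0],[0,0,0],[0,0,0]],"grip":[1,1,1]}'
python3 st.py
```

```text
t: 14.7
tcp_pos: [0.4429, 0.2321, 0.0567]
tool_rot: [-0.0, -0.139, 0.99, -0.0]
ft_force: [0.1, 0.9, -2.3]
opening: 0.0368
t: 15.0
tcp_pos: [0.443, 0.2321, 0.0558]
tool_rot: [-0.0, -0.139, 0.99, -0.0]
ft_force: [0.1, 0.5, -2.1]
opening: 0.0366
t 15.0 tcp [0.443  0.2321 0.0558] ydir 105.95 zax [-0.0001 -0.     -1.    ] F [ 0.0627  0.4886 -2.1392] M [ 0.0217 -0.0166 -0.0412] op 0.0366
```

```bash
cat > ov.py <<'E'
from st import *
from bfit import cyl
from fit import world
import sys
c=manip.camera("scene"); x0,y0,w,h=235,195,60,60; k=10
im=cv2.resize(c["img"][y0:y0+h,x0:x0+w],(w*k,h*k),interpolation=cv2.INTER_CUBIC)[:,:,::-1].copy()
P=lambda X:tuple(int(v) for v in np.round((proj(c,X)-[x0,y0]+.5)*k))
tp=s["tcp_pos"]; yd=np.arctan2(M[1,1],M[0,1])-np.pi/2
q=np.array([P(X) for X in cyl((tp[0],tp[1],yd),zc=tp[2]+.0083)]); cv2.polylines(im,[q[:24]],True,(0,0,255),1); cv2.polylines(im,[q[24:]],True,(0,0,255),1)
p=(.4428,.2325,np.radians(16.1))
B=[(-.0225,-.025,.05),(-.0225,.025,.05),(.0225,.025,.05),(.0225,-.025,.05)]
pl=[(-.045,.035,.01),(.217,.035,.01)]
for L in(B,[(-.0225,.025,.05),(-.0225,.025,.01),(.0225,.025,.01)],pl):
    for a,b in zip(L[:-1],L[1:]): cv2.line(im,P(world(p,a)[0]),P(world(p,b)[0]),(0,200,0),1)
cv2.imwrite(sys.argv[1],im)
E
python3 ov.py pics/ov1.png
```

```text
t 15.0 tcp [0.443  0.2321 0.0558] ydir 105.95 zax [-0.0001 -0.     -1.    ] F [ 0.0627  0.4886 -2.1392] M [ 0.0217 -0.0166 -0.0412] op 0.0366
```

View pics/ov1.png

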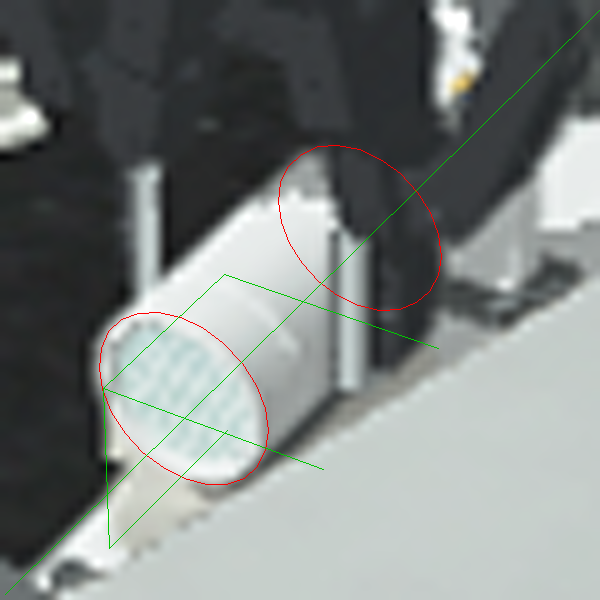

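```bash

python3 -m jog '{"linear":[[0,0,0.1],[0,0,0],[0,0,0]],"rotation":[[0,0,0],[0,0,0],[0,0,0]],"grip":[1,1,1]}'
python3 st.py
python3 -m jog '{"linear":[[0,0,0.1],[0,0,0],[0,0,0]],"rotation":[[0,0,0],[0,0,0],[0,0,0]],"grip":[1,1,1]}'
python3 st.py
```

```text
t: 15.35
tcp_pos: [0.4431, 0.2326, 0.055]
tool_rot: [0.0, -0.139, 0.99, 0.0]
ft_force: [-1.3, 2.8, -0.2]
opening: 0.0365
t 15.35 tcp [0.4431 0.2326 0.055 ] ydir 105.98 zax [ 0.0005  0.0007 -1.    ] F [-1.3287  2.8172 -0.2049] M [0.441  0.0388 0.0378] op 0.0365
t: 15.65
tcp_pos: [0.4432, 0.2328, 0.0548]
tool_rot: [0.0, -0.139, 0.99, 0.0]
ft_force: [-4.7, 1.6, 9.4]
opening: 0.0364
t 15.65 tcp [0.4432 0.2328 0.0548] ydir 106.0 zax [ 0.0008  0.0011 -1.    ] F [-4.6529  1.6192  9.3571] M [0.0652 0.754  0.1467] op 0.0364
```

```bash
cat >> st.py <<'E'
a=np.radians(16.1); X=np.array([np.cos(a),np.sin(a),0]); Y=np.array([-np.sin(a),np.cos(a),0])
print("fix frame F x,y,z",s["ft_force"]@X,s["ft_force"]@Y,s["ft_force"][2],"M x,y,z",s["moment"]@X,s["moment"]@Y,s["moment"][2])
E
python3 -m jog '{"linear":[[0.03,0.03,0],[0,0,0],[0,0,0]],"rotation":[[0,0,0],[0,0,0],[0,0,0]],"grip":[1,1,1]}'
python3 st.py
```

```text
t: 15.95
tcp_pos: [0.4432, 0.2328, 0.0548]
tool_rot: [0.001, -0.139, 0.99, 0.0]
ft_force: [-1.5, 0.3, 9.3]
opening: 0.0366
t 15.95 tcp [0.4432 0.2328 0.0548] ydir 105.98 zax [ 0.0014  0.001  -1.    ] F [-1.4678  0.349   9.3437] M [0.1094 0.4094 0.1072] op 0.0366
fix frame F x,y,z -1.3134046685816536 0.7423716928749282 9.343704706713043 M x,y,z 0.2186297346327857 0.3629628237124538 0.10722499153930282
```

```bash

python3 -m jog '{"linear":[[0.01,0.01,0.02],[0,0,0.02],[0,0,0]],"rotation":[[0,0.15,0],[0,0,0],[0,0,0]],"grip":[1,1,1]}'
python3 st.py
```

```text
t: 16.25
tcp_pos: [0.4432, 0.2328, 0.0547]
tool_rot: [-0.0, -0.139, 0.99, 0.0]
ft_force: [-4.3, -1.1, 12.1]
opening: 0.0365
t 16.25 tcp [0.4432 0.2328 0.0547] ydir 105.97 zax [-0.001   0.0003 -1.    ] F [-4.3237 -1.096  12.1354] M [-0.1944  0.7004  0.1573] op 0.0365
fix frame F x,y,z -4.458016102283729 0.14600553968470176 12.13544372812949 M x,y,z 0.007459536574228509 0.7268588007754814 0.15733623330499577
```

```bash

python3 -m jog '{"linear":[[0.04,0,0.01],[0,0,0],[0,0,0],[0,0,0]],"rotation":[[0,0,0],[0,0,0],[0,0,0],[0,0,0]],"grip":[1,1,1,1]}'
python3 st.py; python3 ov.py pics/ov2.png
```

```text
t: 16.65
tcp_pos: [0.4432, 0.2328, 0.0548]
tool_rot: [-0.0, -0.139, 0.99, 0.0]
ft_force: [-2.3, -0.8, 12.0]
opening: 0.0363
t 16.65 tcp [0.4432 0.2328 0.0548] ydir 105.97 zax [-0.0002  0.0006 -1.    ] F [-2.3275 -0.7897 12.0224] M [-0.0954  0.407   0.138 ] op 0.0363
fix frame F x,y,z -2.4551971002414477 -0.11328529971487342 12.022420451116716 M x,y,z 0.021263811826930573 0.41752516543323404 0.13801218496113946
t 16.65 tcp [0.4432 0.2328 0.0548] ydir 105.97 zax [-0.0002  0.0006 -1.    ] F [-2.3275 -0.7897 12.0224] M [-0.0954  0.407   0.138 ] op 0.0363
fix frame F x,y,z -2.4551971002414477 -0.11328529971487342 12.022420451116716 M x,y,z 0.021263811826930573 0.41752516543323404 0.13801218496113946
```

View pics/ov2.png

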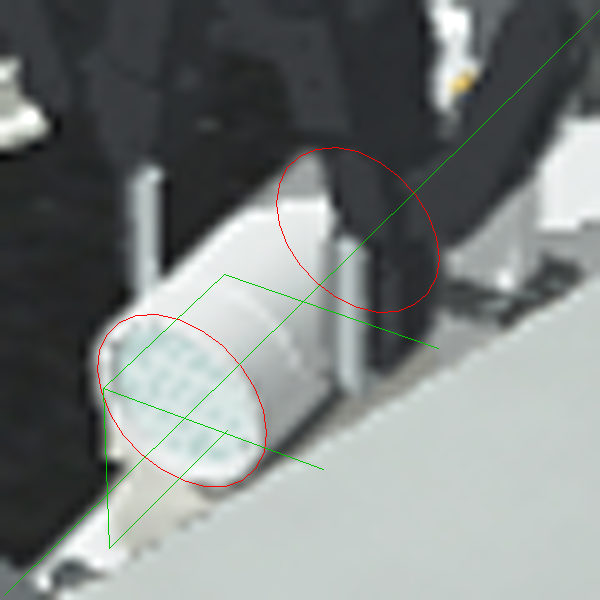

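```bash

python3 -m jog '{"linear":[[0.03,0,0.015],[0,0,0],[0,0,0],[0,0,0]],"rotation":[[0,0,-0.2],[0,0,0],[0,0,0],[0,0,0]],"grip":[1,1,1,1]}'
python3 st.py
```

```text
t: 17.1
tcp_pos: [0.4432, 0.2328, 0.0548]
tool_rot: [0.0, -0.141, 0.99, 0.0]
ft_force: [-1.0, 1.0, 10.9]
opening: 0.0365
t 17.1 tcp [0.4432 0.2328 0.0548] ydir 106.16 zax [ 0.0003  0.0009 -1.    ] F [-1.0479  0.9929 10.8962] M [0.0203 0.2304 0.0846] op 0.0365
fix frame F x,y,z -0.7314377683032707 1.2445187230207204 10.896177838820481 M x,y,z 0.08338849541131724 0.2157171794082382 0.08463714884169027
```

```bash

python3 -m jog '{"linear":[[0,0.01,0.02],[0,0,0.015],[0,0,0],[0,0,0]],"rotation":[[0,0,-0.15],[0,0,0],[0,0,0],[0,0,0]],"grip":[1,1,1,1]}'
python3 st.py
```

```text
t: 17.5
tcp_pos: [0.4432, 0.2329, 0.0547]
tool_rot: [0.0, -0.142, 0.99, 0.0]
ft_force: [-1.6, -0.8, 14.4]
opening: 0.0368
t 17.5 tcp [0.4432 0.2329 0.0547] ydir 106.29 zax [ 0.0005  0.0011 -1.    ] F [-1.6309 -0.7727 14.4051] M [-0.2163  0.5603  0.0235] op 0.0368
fix frame F x,y,z -1.7812534927946515 -0.2901570192255255 14.405066207591794 M x,y,z -0.05241150898719246 0.5983058012715632 0.023481656375228692
```

```bash
for i in 1 2 3; do
python3 -m jog '{"linear":[[0,0,0]],"rotation":[[0,0,0]],"grip":[1]}' >/dev/null
python3 st.py | tail -1; done
```

```text
fix frame F x,y,z -2.2886166177688185 -0.20801525175064253 15.185106379636325 M x,y,z -0.06499495847320683 0.5730087217985563 0.03952525222610963
fix frame F x,y,z -2.6653342013315533 0.34679933588279616 13.717573206734851 M x,y,z -0.027446175589644736 0.5822182268238347 0.047238772106668554
fix frame F x,y,z -1.8985105208117934 0.6078712017279155 15.257029322711634 M x,y,z 0.0198890840398105 0.5943504857744577 0.04494410034543967
```

```bash

python3 -m jog '{"linear":[[0.02,0,0],[0,0,0],[0,0,0]],"rotation":[[0,0.1,0],[0,0,0],[0,0,0]],"grip":[1,1,1]}' >/dev/null
for i in 1 2 3 4; do
python3 -m jog '{"linear":[[0,0,0]],"rotation":[[0,0,0]],"grip":[1]}' >/dev/null
python3 st.py; done
```

```text
t 18.2 tcp [0.4432 0.2329 0.0547] ydir 106.29 zax [-0.0009  0.0007 -1.    ] F [-1.1569 -0.934  13.7535] M [-0.1114  0.3742 -0.0155] op 0.0365
fix frame F x,y,z -1.3705173820040462 -0.5765012375597105 13.753472676384815 M x,y,z -0.003293396207998751 0.39044038920620794 -0.015483621405070425
t 18.3 tcp [0.4432 0.2329 0.0547] ydir 106.29 zax [-0.0009  0.0007 -1.    ] F [-1.0018  0.5425 14.48  ] M [-0.114   0.3475  0.013 ] op 0.0364
fix frame F x,y,z -0.8120313308849173 0.7989825611378877 14.479979943148788 M x,y,z -0.013200985853095516 0.3654477559666763 0.013001212189530618
t 18.4 tcp [0.4432 0.2329 0.0547] ydir 106.29 zax [-0.0009  0.0007 -1.    ] F [-1.0518 -0.9194 13.8656] M [-0.1092  0.3825 -0.0045] op 0.0361
fix frame F x,y,z -1.2654828414562904 -0.5916344373038888 13.865633079729792 M x,y,z 0.001121231934276852 0.39780558020093776 -0.004537965614027938
t 18.5 tcp [0.4432 0.2329 0.0547] ydir 106.29 zax [-0.0008  0.0007 -1.    ] F [-2.102  -0.9686 14.4257] M [-0.0712  0.3262  0.048 ] op 0.0361
fix frame F x,y,z -2.2881695127268764 -0.3477418531067417 14.425703037823848 M x,y,z 0.022053753542450795 0.3331779386871867 0.048031448550197725
```

```bash
python3 - <<'E'
from h import *
for n in("top","scene"):
    c=manip.camera(n); cv2.imwrite(f"pics/{n}9.png",c["img"][:,:,::-1])
    for q in("load","pin_gauge","adapter"):
        r=manip.mark_of(q,c)[:1]; print(n,q,[(np.round(x["position"],1),round(x["score"],2)) for x in r])
E
```

```text
top load [(array([208.9, 259.2]), 0.71)]
top pin_gauge [(array([245.9, 266.2]), 0.55)]
top adapter [(array([218.7, 143. ]), 0.47)]
scene load [(array([176.5, 227.4]), 0.48)]
scene pin_gauge [(array([190.9, 249.1]), 0.65)]
scene adapter [(array([280.5, 183.9]), 0.45)]
```

View pics/top9.png

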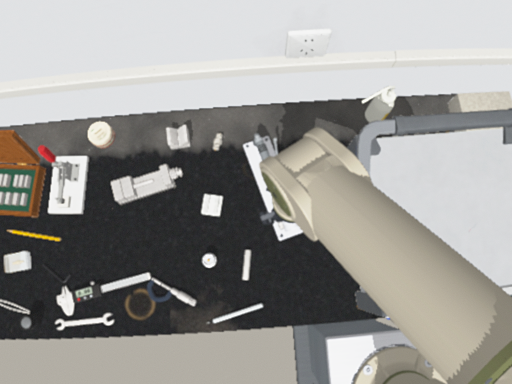

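View pics/scene9.png

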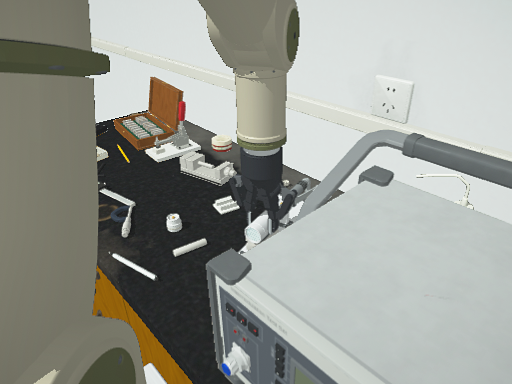

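The cradle is empty at about (212,205) in the top view. The load, pin gauge and adapter are where they started, and the barrel sits on the V-block at about (257,229) in the scene view. Handing in.

```bash
python3 st.py; python3 -c "
from plant import manip
print(manip.finish_job())"
```

```text
t 18.9 tcp [0.4432 0.2329 0.0547] ydir 106.29 zax [-0.0009  0.0007 -1.    ] F [-1.2774 -0.2168 13.6364] M [-0.1025  0.2929  0.0366] op 0.037
fix frame F x,y,z -1.287443231407955 0.14595704199118079 13.636364058759918 M x,y,z -0.017252547737045452 0.30985895368312 0.0366271694810871
the job is handed in; nothing more can be done
None
```

The job is done and handed in at 18.9 s, with the barrel still held pressed into the V-block.

- **Air gun:** I squeezed the lever to a 28.6–28.9 mm opening, against 29 mm for fully in, then let go. The next picture shows the lever standing out again.
- **Barrel:** I took it from the cradle and laid it along the groove of the fixture's V-block. It touched down at the height I had predicted.
- **Last force readings:** The arm pushes down with about 14 N, and the barrel adds about 2 N of weight. The sideways force is about 0 ± 0.6 N, so both strips carry about the same. The twist about the vertical is near zero.
- **Bystanders:** The load, pin gauge and adapter sit where they were, to within about 2 pixels in the final pictures.

**Less certain:**
- Centring along the groove rests on camera fits good to about 1–1.5 mm, because the instrument hides part of the block.
- The readings suggest slightly more load towards the near end of the barrel, with about 1–2 N of axial friction left.
- The gripper reads 36.5 mm across the 38 mm barrel. I put that down to pad compression but did not check it; the grip held throughout.

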